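# Hitch a work lamp onto its ball foot, latch it and test its pull switch

## Task

Lower the work lamp's hitch socket onto the ball of the round steel foot so that it sits flat on the foot's deck, and then press its latch lever all the way down. Then test the supply: pull the black knob on the sloping switch box straight out to its stop, and push it fully home again. Leave the jar and the meter where they are.

Things in the scene. Friction and masses are not known exactly. Their poses are not given: they have to be found in the camera images.
- socket_center (a point): Bare aluminium hitch socket block in the middle of the loose work lamp (0.45 to 0.7 kg, upright on its flat underside): 58 mm long in x, 52 mm wide in y, 57 mm high. This point: on the socket's axis, 28 mm above the underside. z up, x towards the lamp head, y across the flat sides, by which it is gripped from above. Centre of mass within 10 mm of the axis. Seated, it coincides with ball_center.
- socket_mouth (a point): Centre of the open underside of the socket, on the lamp's underside: a 41 mm square bore, 49 mm deep, so the 38 mm ball enters with 1.5 mm to spare on each side. The underside lies flat on the foot's deck when seated; it may be seated any way round.
- lamp_head (a point): Middle of the lamp's black head with a white front, on the +x side of the socket: 110 mm wide, 32 mm thick, from 13 to 71 mm above the lamp's underside, 62 mm from the socket's axis. On the other (-x) side a tongue of two rails, 40 mm high, 44 mm wide over both, runs out to 101 mm from the axis, with the latch lever above it.
- ball_center (a point): Centre of the bare steel ball, 38 mm in diameter, fixed in the middle of a round dark steel foot (deck 170 mm in diameter, 30 mm high, fixed to the bench). The ball's centre is 28 mm above the deck, its top 47 mm. The seated lamp stands flat on the deck.
- latch (a joint): Angle of the lamp's dark steel latch lever, rad: 0 raised (its free end 40 degrees up), 0.70 fully down at its stop. It stays where it is left; about 2 N at the pad moves it. Going down, its hook swings in under the ball; pressed down with the lamp off the ball, the hook blocks the socket.
- latch_pad (a point): Centre of the top face of the pad (36 mm long, 44 mm wide, 8 mm thick) at the lever's free end. Raised: 76 mm from the socket's axis towards the lamp's -x, 89 mm above the lamp's underside. Fully down: level, 92 mm from the axis, its top 52 mm above the underside. A straight downward push 86 mm from the axis stays on the pad all the way.
- latch_hinge (a point): Hinge of the latch lever, a level axis along the lamp's y, 33 mm from the socket's axis towards -x and 48 mm above the lamp's underside. The pad's centre is 59 mm from it along the lever.
- knob_grip (a point): Centre of the head of the black round pull knob (40 mm in diameter, head 33 mm long, on an 18 mm stem) on the grey switch box's sloping face; moves with the knob. z: the knob's axis, straight out of the face, 35 degrees from vertical; y: level, along the face. 31 mm out from the face when home; the head ends 16 mm farther out. Grip along z, fingers closing along y.
- knob (a joint): How far the knob is pulled out, m: 0 fully home, 0.024 fully out at its stop (on). It stays where it is left; about 3.5 N moves it.
- guard_bar (a point): Middle of the level steel guard bar, 12 mm thick, above the knob on the switch box (160 mm wide, fixed to the bench). It runs along the box's width, 210 mm above the bench, 100 mm above knob_grip, between uprights 86 mm to each side, and 75 mm from the knob's axis: it blocks a gripper from straight above, not one along the knob's axis.
- jar_mid (a point): Closed jar, 64 mm in diameter, 90 mm high, loose; leave it. Point at mid-height.
- meter_mid (a point): Grey hand meter lying on its back, 160 x 80 x 36 mm (44 mm at its dial), loose; leave it. Point at its middle, x along its length.

How it is judged:
By the outcome, as a careful person would: the job done as asked, in the order asked, and still so for the second after the job is handed in, with the robot touching nothing.
It also fails if it takes over 72 s, if anything falls off the work surface, if the arm or the gripper's body presses on something with over 40 N, if the wrist force passes 120 N, or if a joint passes its speed limit or range.

## Robot

A 7-joint arm with a two-finger parallel gripper is mounted at the origin on the work surface. World frame = base frame: x ahead of the robot, y to its left, z up, the work surface at z = 0. Lengths are in mm, angles in degrees, forces in N, time in s.
With the tool pointing down it reaches from about 400 to 850 mm from the base axis. Payload 4.5 kg.
Tool frame: the origin (TCP) lies between the finger pads; the fingertips stand env.nose_length ahead of it and the grasp point (between the pads) lies 6 mm ahead of it (env.nose_length is the distance from the TCP to the fingertips, in mm); y points along the fingers, z is the direction in which the jaws open and shut, and the axes are right-handed (so a half turn about y gives the same grasp; the last joint's range is limited). The gripper opens to 88 mm and grips with 3 to 60 N. Pads are 18 mm wide; open, the fingers measure 123 mm over their backs; the gripper's body (75 mm by 187 mm) begins 45 mm behind the grasp point.
Start: joints at [-62.349, 39.483, -11.15, 89.685, 9.013, 51.709, -12.324], TCP at [271.163, 563.138, 233.343] pointing down, gripper open.
Joint ranges: [-172.22, 172.22], [-26.19, 119.32], [-84.43, 86.54], [7.71, 146.69], [-57.33, 237.33], [2.42, 119.75], [-152.13, 152.13]. Speed limits (degrees/s): [147.25, 147.25, 180, 180, 180, 180, 180].

## Interface

Orientations are given as [roll, pitch, yaw] about the fixed x, y, z axes, in that order (R = Rz(yaw) Ry(pitch) Rx(roll)).
In Python, from plant import env gives the robot as it stands. Calls block until the motion is done:
- env.move_to(position, orientation): joint-space move of the TCP to a pose.
- env.servo_line(position, ori=None, rate=150): straight line of the TCP; ori=None keeps the orientation; rate is the mean speed in mm/s.
- env.movej(angles): joint-space move.
- env.open() and env.close(): open the fingers fully, or close them until they stop; the grip force is fixed at half the most.
- env.dwell(seconds).
- env.ik(position, orientation): joint angles nearest the present ones, or None.
- env.read_camera(name): name is "scene" or "side" or "wrist"; returns a dict with "color" (480x640x3 uint8, blue, green, red), "intrinsics" (3x3 intrinsics, pixels), "distortion" ([k1, k2, p1, p2, k3] as OpenCV has them; the pictures are not rectified), "world_to_cam" (4x4, takes a point from world to camera coordinates); the wrist camera has in their place "mount" (4x4, takes a point from camera to tool coordinates, whose origin is the TCP and whose axes are the tool frame's). Camera axes: x right, y up, looking along -z (the intrinsics and any distortion apply to the point x, -y, -z); pixel columns grow to the right and rows downward; lengths in mm; the calibration is good to about 2 mm. A picture is of the moment at which its call begins: read the wrist's pose just before it. There is no depth.
A pose or a line that the arm cannot do raises env.PlanningError and nothing moves.
- env.hand_in(): hands the job in, once; it reports no verdict.
Trained networks look in a picture, given as the dict that the camera call returned (one of the last four; its "shot" number tells which), for a name from the list of things; names that differ only in an ending like _2 or _b are one class to them, and where a whole thing is asked for, a point or a joint stands for the part that bears it (a point fixed in the world has none). Each returns a list of dicts, best first, with "score" (0 to 1); they miss things now and then, are a little off and sometimes report something else, mostly with a low value. They report only what shows in the picture. A call takes as long as a camera call.
- env.look_for(picture, thing): "position" ([column, row] in pixels, amid what is visible of it).
- env.masks_of(picture, thing): "region" (480x640 bool, what is visible of it) and "position" ([column, row] in pixels, amid what is visible of it).
- env.spot_point(picture, thing): "position" ([column, row] in pixels: a listed point, or the origin of a listed thing).
Readings, each from a call of its own:
- env.current_time_s(): time.
- env.current_joint_positions(): joint angles.
- env.current_joint_vel(): joint speeds.
- env.current_joint_efforts(): joint torques, N m.
- env.current_tool_pos(): TCP position.
- env.current_orientation(): TCP orientation.
- env.current_ft_force(): force on the tool from outside, world axes, zero at the start.
- env.current_moment(): the same for the moment, N m.
- env.current_gripper_width(): opening from 0.0 (shut) to 1.0 (fully open).
Only numpy, scipy, OpenCV 4.12 (cv2) and the standard library are available. Lean on these libraries where they do the work, as an engineer would, in place of code of your own. Each camera call takes 0.05 s, during which the arm holds its last target.

## Working session

There is one attempt and no reset: what is moved stays moved. The work goes in short steps, each a Python script; the robot and the scene stay as the last script left them, time stands still between calls to the robot, and variables do not carry over. Pictures are saved under pics/ and viewed, and the job is handed in when it is done.

```bash
ls; mkdir -p pics; python3 - <<'E'
from plant import env
import cv2
print(env.nose_length, env.current_tool_pos(), env.current_orientation(), env.current_time_s())
for n in ["scene","side","wrist"]:
    p=env.read_camera(n); cv2.imwrite(f"pics/{n}0.png",p["color"])
    print(n,p["intrinsics"].tolist(),p["distortion"],p.get("world_to_cam",p.get("mount")))
    if n=='wrist':continue
    for t in ["socket_center","socket_mouth","lamp_head","ball_center","latch_pad","latch_hinge","knob_grip","guard_bar","jar_mid","meter_mid"]:
        print(n,t,[(d["position"],round(d["score"],2)) for d in env.spot_point(p,t)[:3]])
print(env.current_time_s())
E
```

```text
pics
25.0 [270.96556889 562.50828169 232.52331823] [-9.01023964e+01 -8.75312672e-03 -2.57080821e+01] 0.0
scene [[450.0211694880908, 0.0, 323.44558218893286], [0.0, 450.0211694880908, 240.7076139462899], [0.0, 0.0, 1.0]] [0.00489743 0.         0.         0.         0.        ] [[-5.06139391e-01  8.62404864e-01  8.98704746e-03  2.81759498e+02]
 [-5.64972632e-01 -3.39415704e-01  7.52065759e-01  2.37076765e+02]
 [ 6.51635514e-01  3.75572669e-01  6.59026804e-01 -1.41423285e+03]
 [ 0.00000000e+00  0.00000000e+00  0.00000000e+00  1.00000000e+00]]
scene socket_center [([238.9, 208.1], 0.86), ([241.4, 216.8], 0.58)]
scene socket_mouth [([237.4, 218.2], 0.86)]
scene lamp_head [([211.5, 207.4], 0.71)]
scene ball_center [([328.2, 276.5], 0.85)]
scene latch_pad [([261.8, 184.7], 0.67)]
scene latch_hinge [([246.9, 200.1], 0.73)]
scene knob_grip [([488.2, 285.8], 0.92)]
scene guard_bar [([513.3, 253.6], 0.77), ([486.0, 288.5], 0.38)]
scene jar_mid [([215.0, 287.3], 0.92), ([244.7, 200.5], 0.42)]
scene meter_mid [([380.3, 383.4], 0.94), ([486.2, 284.7], 0.43)]
side [[440.68471687674145, 0.0, 317.561
[... 657 characters left out ...]
 0.76)]
side latch_hinge [([353.3, 408.8], 0.7), ([313.7, 193.7], 0.65), ([367.9, 405.6], 0.23)]
side knob_grip [([217.5, 182.5], 0.67)]
side guard_bar [([203.0, 148.6], 0.87)]
side jar_mid [([412.4, 288.0], 0.88)]
side meter_mid [([315.9, 194.5], 0.9)]
wrist [[336.3357638316978, 0.0, 318.33560576953255], [0.0, 336.3357638316978, 240.65078710844915], [0.0, 0.0, 1.0]] [0.00140901 0.         0.         0.         0.        ] [[ 2.87461652e-04 -9.47673933e-01 -3.19239776e-01 -8.35376198e+01]
 [ 2.37209040e-04  3.19239845e-01 -9.47673923e-01 -1.50944583e+02]
 [ 9.99999931e-01  1.96693351e-04  3.16566037e-04 -9.88182959e-02]
 [ 0.00000000e+00  0.00000000e+00  0.00000000e+00  1.00000000e+00]]
1.15
```

View pics/scene0.png

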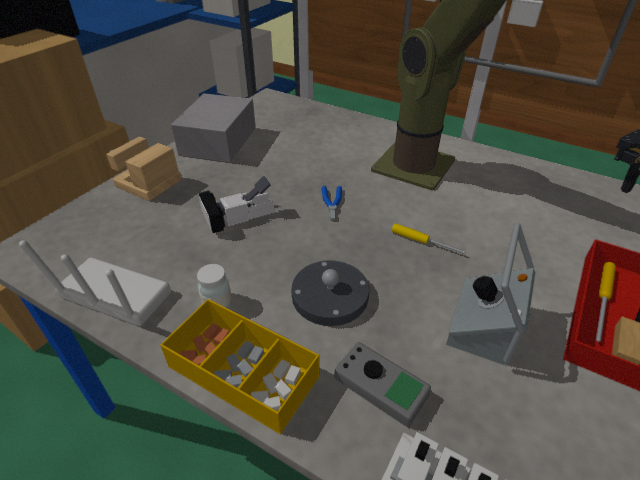

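View pics/side0.png

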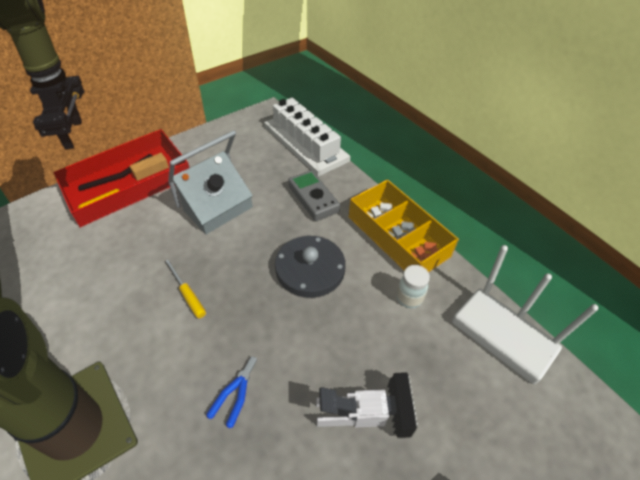

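View pics/wrist0.png

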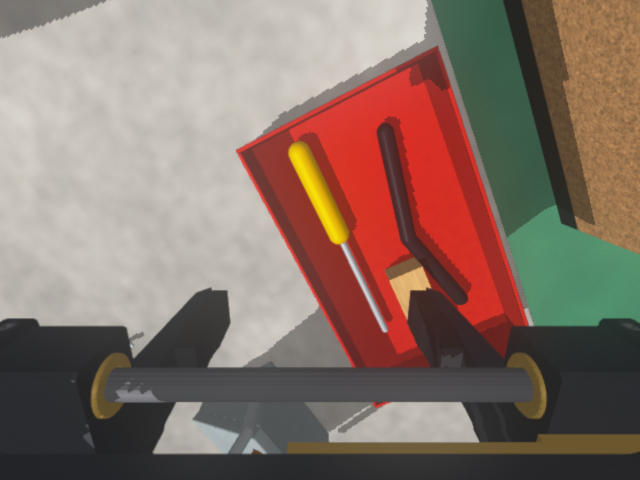

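The scene view shows the lamp at (240,208) with its lever raised, the foot's ball at (329,278), the knob at (487,288), the jar at (214,287) and the meter at (382,382). In the side view the lamp is at (367,407), and the network's "socket_center" at (314,193) is really the meter. I'll triangulate next.

```bash
cat > h.py <<'E'
from plant import env
import numpy as np, cv2
from scipy.optimize import least_squares
from scipy.spatial.transform import Rotation as R
F=np.diag([1.,-1,-1])
def Rw(o): return R.from_euler('xyz',o,degrees=True).as_matrix()
def w2c(p, pos=None, ori=None):
    if "world_to_cam" in p: return np.array(p["world_to_cam"])
    T=np.eye(4);T[:3,:3]=Rw(ori);T[:3,3]=pos
    return np.linalg.inv(T@np.array(p["mount"]))
def proj(X,p,W):
    X=np.atleast_2d(X); c=(W[:3,:3]@X.T).T+W[:3,3]
    u,_=cv2.projectPoints((c@F)[:,None],np.zeros(3),np.zeros(3),np.array(p["intrinsics"]),np.array(p["distortion"],float))
    return u[:,0]
def ray(px,p,W):
    n=cv2.undistortPoints(np.array([[px]],float),np.array(p["intrinsics"]),np.array(p["distortion"],float))[0,0]
    d=W[:3,:3].T@(F@np.array([n[0],n[1],1])); o=-W[:3,:3].T@W[:3,3]
    return o,d/np.linalg.norm(d)
def onz(px,p,W,z):
    o,d=ray(px,p,W); return o+d*(z-o[2])/d[2]
def shot(n):
    pos,ori=env.current_tool_pos(),env.current_orientation()
    p=env.read_camera(n); return p,w2c(p,pos,ori)
LAMP={"socket_center":(0,0,28),"socket_mouth":(0,0,0),"lamp_head":(62,0,42),"latch_pad":(-76,0,89),"latch_hinge":(-33,0,48)}
def T2(v,pts):
    c,s=np.cos(v[2]),np.sin(v[2]); P=np.array(pts,float)
    return P@np.array([[c,s,0],[-s,c,0],[0,0,1]])+np.array([v[0],v[1],0])
def fit_lamp(obs,x0,z0=0,model=LAMP):
    # obs: list of (name,px,p,W)
    def f(v): return np.concatenate([(proj(T2(v,[model[n]])+[0,0,z0],p,W)[0]-px) for n,px,p,W in obs])
    r=least_squares(f,x0,loss='soft_l1',f_scale=2,x_scale=[10,10,.1]); return r.x,f(r.x).reshape(-1,2)
E
cat > a.py <<'E'
from h import *
C={n:shot(n) for n in ["scene","side"]}
obs=[]
for n,(p,W) in C.items():
    for t in LAMP:
        for d in env.spot_point(p,t)[:1]:
            if n=="side" and d["position"][1]<350: continue
            obs.append((t,np.array(d["position"]),p,W))
x0=onz([238,215],*C["scene"],10)
for a in (0,1.5,3,-1.5):
    v,r=fit_lamp(obs,[x0[0],x0[1],a]); print(v[:2],np.degrees(v[2]),np.abs(r).sum())
for o,e in zip(obs,r): print(o[0],e.round(1))
for t,z in [("ball_center",58),("knob_grip",110),("guard_bar",210),("jar_mid",45),("meter_mid",18)]:
    for n,(p,W) in C.items():
        d=env.spot_point(p,t)[0]; print(t,n,onz(d["position"],p,W,z).round(1))
print(env.current_time_s())
E
python3 a.py
```

```text
[ 497.54254502 -306.29064412] -34.640770714647395 33.13380247345458
[ 497.54254493 -306.29064423] -34.64077070340262 33.13380237975406
[ 497.54254643 -306.29064251] -34.64076654576096 33.13380329793824
[ 497.54254482 -306.29064441] -34.640771478729384 33.133802343520756
socket_center [-1.9  3. ]
socket_mouth [-2.7 -1.7]
lamp_head [2.5 2.9]
latch_pad [-2.4  0.1]
latch_hinge [ 3.7 -0.3]
socket_center [0.9 2.7]
socket_mouth [0.8 1.7]
lamp_head [-0.5 -0.4]
latch_pad [-0.5 -0.9]
latch_hinge [-2.3 -1.2]
ball_center scene [608.7  48.4  58. ]
ball_center side [610.1  50.5  58. ]
knob_grip scene [515.1 343.6 110. ]
knob_grip side [523.3 357.  110. ]
guard_bar scene [518.3 362.9 210. ]
guard_bar side [524.8 358.6 210. ]
jar_mid scene [ 748.7 -161.7   45. ]
jar_mid side [ 750.2 -154.4   45. ]
meter_mid scene [754.9 239.4  18. ]
meter_mid side [763.8 250.5  18. ]
2.25
```

```bash
python3 - <<'E'
from h import *
J=env.current_joint_positions(); print(np.round(J,1))
for yaw in (-35,145):
  for nm,pos in [("lift",[271,563,330]),("look",[497,-306,290]),("grasp",[497,-306,44]),]:
    q=env.ik(pos,[-90,0,yaw if nm!="lift" else -25.7]); print(yaw,nm,None if q is None else np.round(q,1))
for yaw in range(-180,180,30):
    q=env.ik([610,50,100],[-90,0,yaw]);q2=env.ik([610,50,250],[-90,0,yaw])
    print(yaw,*[None if a is None else np.round(a,1) for a in (q,q2)])
E
```

```text
[-62.4  39.5 -11.1  89.7   9.   51.7 -12.3]
-35 lift [-62.   34.2 -11.8  82.1   7.3  64.5 -10.8]
-35 look [31.1 32.5 -6.8 93.1  4.4 54.7 77.8]
-35 grasp [ 40.2  53.7 -23.  103.7  38.2  30.6  46.9]
145 lift [-62.   34.2 -11.8  82.1   7.3  64.5 -10.8]
145 look [  0.7  40.8  50.1  94.7 -34.8  61.3 -63.7]
145 grasp [ 13.2  55.5  25.1 105.2 -44.9  29.7 -56. ]
-180 [-20.6  50.7  21.4  99.  -28.9  35.8 -72.6] [-24.7  40.2  29.   92.2 -22.9  53.6 -77.7]
-150 [-15.2  49.2  11.3  98.7 -15.5  33.6 -54.8] [-19.3  38.5  18.6  91.9 -14.6  52.1 -55.5]
-120 [-11.8  48.7   5.1  98.5  -7.   33.  -32.6] [-14.9  37.6  10.5  91.6  -8.1  51.5 -31.5]
-90 [ -8.2  48.5  -1.4  98.3   1.9  33.2 -10.7] [-10.4  37.2   2.4  91.4  -1.9  51.5  -7.3]
-60 [-4.5 48.5 -8.  98.1 10.7 34.1 11.3] [-5.9 37.2 -5.6 91.1  4.3 51.9 17.1]
-30 [ -0.8  49.  -14.7  97.9  19.2  35.6  33.6] [ -1.4  37.5 -13.5  90.9  10.3  52.8  41.6]
0 [  3.   49.7 -21.7  97.7  27.3  37.9  56.4] [  3.   38.3 -21.4  90.6  16.2  54.2  66.2]
30 [  6.6  50.8 -28.3  97.5  34.4  40.6  80.3] [  7.8  39.6 -30.4  90.3  22.8  56.4  90.4]
60 [ 10.7  52.6 -36.4  97.3  42.1  44.7 103.8] [ 12.2  41.4 -39.1  90.1  29.1  59.1 114.8]
90 [ 14.4  54.8 -44.2  97.1  48.8  49.3 128.5] [ 16.1  43.6 -47.5  89.9  35.   62.4 139.7]
120 [ -28.5   54.8   37.5   99.5  -47.1   42.7 -116.3] [ -38.    51.4   62.3   92.9  -48.8   66.8 -113.8]
150 [-28.5  54.8  37.5  99.5 -47.1  42.7 -86.3] [-38.   51.4  62.3  92.9 -48.8  66.8 -83.8]
```

```bash
cat > b.py <<'E'
from h import *
env.servo_line([300,520,340],rate=300)
env.move_to([497,-306,290],[-90,0,-34.6])
p,W=shot("wrist"); cv2.imwrite("pics/w1.png",p["color"])
obs=[]
for t in LAMP:
    for d in env.spot_point(p,t)[:1]:
        obs.append((t,np.array(d["position"]),p,W)); print(t,d["position"],round(d["score"],2))
v,r=fit_lamp(obs,[497,-306,-.6]); print(v[:2],np.degrees(v[2])); print(r.round(1).tolist())
print(env.current_time_s(),env.current_tool_pos(),env.current_orientation())
E
python3 b.py
```

```text
socket_center [314.0, 198.1] 0.58
lamp_head [321.5, 250.1] 0.56
latch_pad [318.7, 133.3] 0.59
latch_hinge [316.9, 172.1] 0.86
[ 497.05314835 -304.31141202] -33.3665946277456
[[4.6, -0.6], [-1.9, -1.8], [-1.6, 1.0], [1.1, 0.6]]
6.075 [ 497.1570137  -305.77552837  290.02434732] [-8.99943537e+01 -2.74771489e-03 -3.45771958e+01]
```

View pics/w1.png

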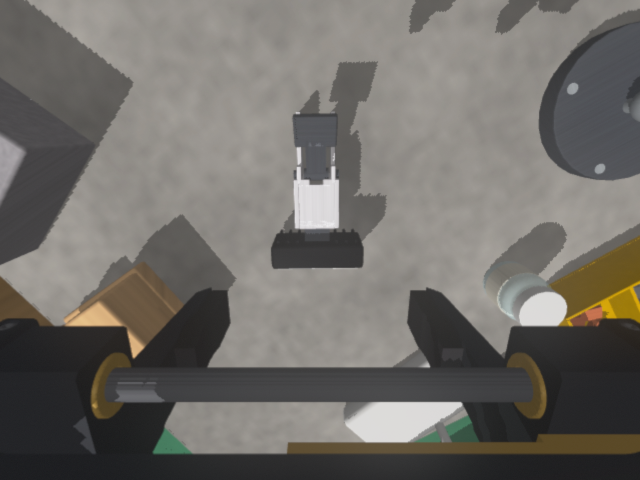

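The wrist view shows the lamp centred under the tool: pad x 294–338, y 113–146; socket top x 295–338, y 180–228; head x 272–362, down to row 268. I'll compare that with a projected model.

```bash
cat > c.py <<'E'
from h import *
p,W=shot("wrist")
for v in ([497.2,-305.8,np.radians(-34.6)],):
    pr=lambda L: proj(T2(v,L),p,W).round(0).tolist()
    print("socket top",pr([(29,26,57),(29,-26,57),(-29,26,57),(-29,-26,57)]))
    print("head",pr([(78,55,71),(78,-55,71),(46,55,71),(78,55,13)]))
    print("pad",pr([(-90,22,100),(-90,-22,100),(-62,22,77),(-62,-22,77)]))
E
python3 c.py; python3 -c "
import cv2
a=cv2.imread('pics/w1.png')[90:290,220:420]; cv2.imwrite('pics/w1c.png',cv2.resize(a,None,fx=3,fy=3,interpolation=0))"
```

```text
socket top [[340.0, 227.0], [297.0, 227.0], [341.0, 178.0], [296.0, 178.0]]
head [[365.0, 270.0], [273.0, 270.0], [366.0, 245.0], [359.0, 253.0]]
pad [[342.0, 120.0], [296.0, 120.0], [340.0, 149.0], [298.0, 149.0]]
```

View pics/w1c.png

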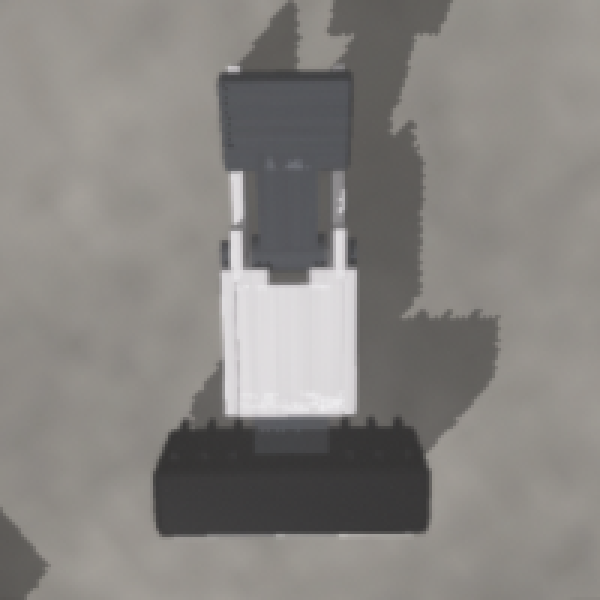

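```bash
cat > d.py <<'E'
from h import *
o=[-90,0,-33.6]
env.servo_line([497.1,-308.1,130],ori=o,rate=150)
env.servo_line([497.1,-308.1,42],rate=80)
print(env.current_tool_pos(),env.current_ft_force())
env.close(); env.dwell(.2)
print("w",env.current_gripper_width(),env.current_ft_force())
env.servo_line([497.1,-308.1,62],rate=60)
env.dwell(.2)
print("w",env.current_gripper_width(),env.current_ft_force())
p,W=shot("wrist"); cv2.imwrite("pics/w2.png",p["color"])
print(env.current_time_s(),env.current_tool_pos(),env.current_orientation())
p,W=shot("side"); cv2.imwrite("pics/s2.png",p["color"])
E
python3 d.py
```

```text
[ 497.45659916 -308.33430415   42.52265122] [-0.53048006  0.01201632 -0.3358545 ]
w 0.5854702081142055 [0.36557059 1.46569085 1.18677727]
w 0.5843357176524727 [ 0.65547253  0.43427517 -4.57444963]
10.1667 [ 496.86049515 -307.93711549   61.68633893] [-9.00021443e+01  4.01815679e-02 -3.35987542e+01]
```

View pics/w2.png

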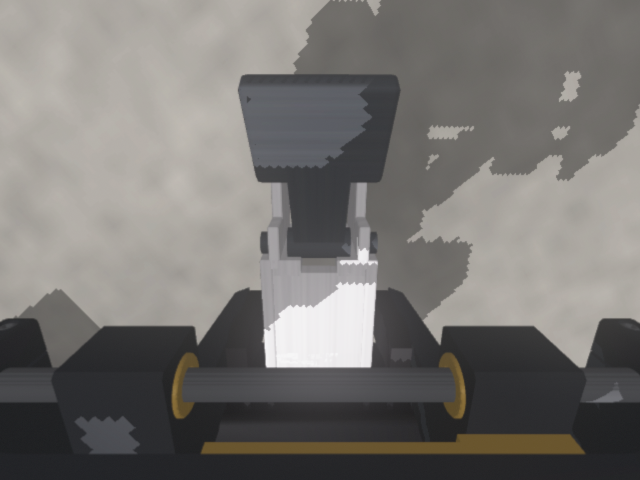

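View pics/s2.png

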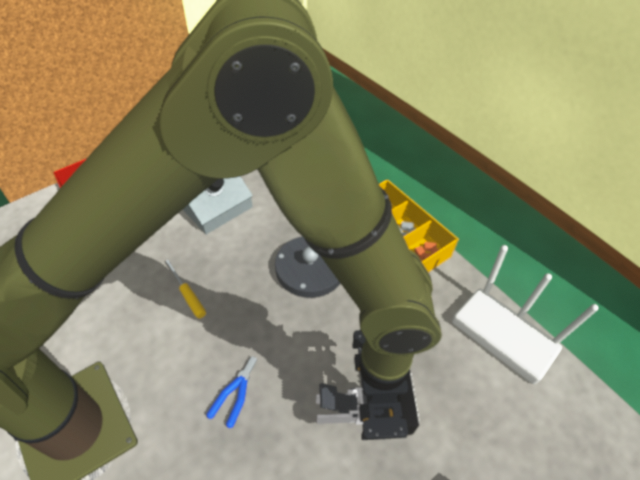

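The lamp is held level: socket top edge at row ~261 (columns 262–377) and pad corners at (240,75), (399,75), (257,181), (381,181). Next I'll fit the in-hand offset.

```bash
cat > e.py <<'E'
from h import *
p,W=shot("wrist"); 
m=np.linalg.inv(np.array(p["mount"]))
L=np.array([(-89.8,22,100.6),(-89.8,-22,100.6),(-62.2,22,77.4),(-62.2,-22,77.4),(-29,26,57),(-29,-26,57)])
U=np.array([(399,76),(240,76),(381,181),(257,181),(377,262),(262,262)],float)
def f(v,r=None):
    Q=np.c_[L[:,0]+v[0],42.5-L[:,2]+v[1],L[:,1]+v[2]]
    if len(v)>3: 
        c,s=np.cos(v[3]),np.sin(v[3]); Q=np.c_[c*Q[:,0]-s*Q[:,2],Q[:,1],s*Q[:,0]+c*Q[:,2]]
    return (proj(Q,p,m)-U).ravel()
for x0 in ([0,0,0],[0,0,0,0]):
    r=least_squares(f,x0); print(r.x.round(3),r.fun.reshape(-1,2).round(1).tolist())
q=f([0,0,0]).reshape(-1,2); print(q.round(1).tolist())
E
python3 e.py
```

```text
[-4.221 -1.401  0.153] [[9.4, 6.5], [-9.3, 6.6], [3.1, -0.5], [-2.6, -0.5], [2.8, -10.7], [-3.6, -10.7]]
[-4.221e+00 -1.401e+00  2.190e-01  1.000e-03] [[9.3, 6.4], [-9.4, 6.7], [3.1, -0.6], [-2.6, -0.4], [2.9, -10.8], [-3.5, -10.7]]
[[6.0, 25.3], [-7.2, 25.4], [1.2, 11.1], [-1.6, 11.2], [1.3, -2.8], [-2.9, -2.8]]
```

```bash
cat >> e.py <<'E'
print("latch fit")
def model(q):
    a=np.radians(40)-q; d=np.array([-np.cos(a),np.sin(a)]); n=np.array([np.sin(a),np.cos(a)])
    c=np.array([-33,48])+59*d+4*n
    P=[c+18*d,c-18*d]
    return np.array([(P[0][0],22,P[0][1]),(P[0][0],-22,P[0][1]),(P[1][0],22,P[1][1]),(P[1][0],-22,P[1][1]),(-29,26,57),(-29,-26,57)])
def g(v):
    global L
    L=model(v[3]); return f(v[:3])
for U2 in (U,):
    r=least_squares(g,[0,0,0,0]); print(r.x.round(3),r.fun.reshape(-1,2).round(1).tolist())
    gg=lambda v:g([v[0],0,v[1],v[2]])
    r=least_squares(gg,[0,0,0]); print(r.x.round(3),r.fun.reshape(-1,2).round(1).tolist())
E
python3 e.py|tail -2
python3 - <<'E'
import cv2
a=cv2.imread('pics/w2.png')[60:380,200:440]; cv2.imwrite('pics/w2c.png',cv2.resize(a,None,fx=2,fy=1.85,interpolation=0))
E
```

```text
[ 0.999 -0.807  0.176  0.179] [[-0.1, 0.5], [0.2, 0.6], [-0.2, -0.8], [0.7, -0.7], [1.9, 0.0], [-2.6, 0.1]]
[1.059 0.179 0.18 ] [[-0.9, 1.0], [0.9, 1.0], [-0.6, -1.1], [1.1, -1.0], [1.6, -0.5], [-2.3, -0.5]]
```

View pics/w2c.png

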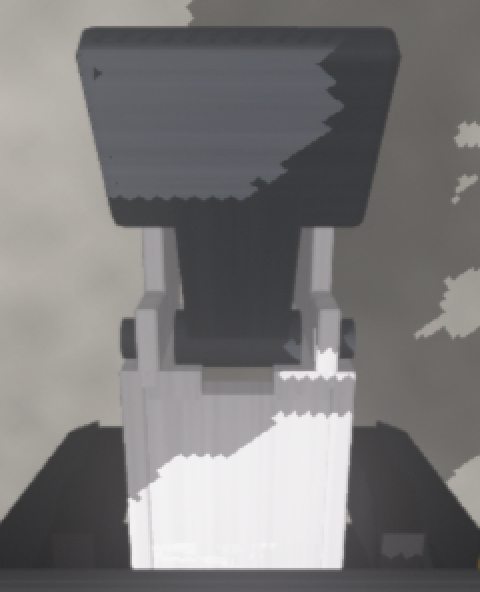

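```bash
sed -i 's/^U=.*/U=np.array([(399,86),(240,86),(381,181),(257,181),(377,261.5),(262,261.5)],float)/' e.py; python3 e.py|tail -2
cat > f.py <<'E'
from h import *
# ball look
o=env.current_orientation()
env.servo_line([497.1,-308.1,200],rate=200)
for yaw in (-33.6,-60,-90): print(yaw,env.ik([575,20,260],[-90,0,yaw]))
print(env.current_time_s())
C={n:shot(n) for n in ["scene","side"]}
for n,(p,W) in C.items():
    r=env.masks_of(p,"ball_center"); cv2.imwrite(f"pics/{n}3.png",p["color"])
    for d in r[:2]:
        m=d["region"]; ys,xs=np.nonzero(m); print(n,d["position"],d["score"],m.sum(),xs.min(),xs.max(),ys.min(),ys.max())
        
E
python3 f.py
```

```text
[1.245 1.794 0.179 0.135] [[-0.6, -1.2], [0.6, -1.1], [-0.9, 2.4], [1.5, 2.4], [0.9, -1.2], [-1.6, -1.1]]
[1.057 0.173 0.131] [[1.1, -2.0], [-1.1, -2.0], [0.0, 3.0], [0.5, 3.1], [1.6, -0.0], [-2.3, -0.0]]
-33.6 [-14.3814516   34.27833951  13.20892299  97.45977102  -9.76067223
  49.3865683   59.38383148]
-60 [-19.07704822  35.2381051   21.43804876  97.70858667 -15.96065654
  50.07686724  39.10515011]
-90 [-24.29220326  36.94745269  31.06798335  97.97734063 -23.30740179
  51.62611697  16.39151613]
11.2083
side [308.0, 265.6] 0.64 3479 275 344 236 297
```

```bash
cat > g.py <<'E'
from h import *
b=np.array([609.4,49.5]); yaw=np.radians(-33.6)
ex=np.array([np.cos(yaw),np.sin(yaw)]); ez=np.array([-np.sin(yaw),np.cos(yaw)])
obs=[]
for k,s in enumerate((-1,1)):
    t=b-ex*(-40)-ez*(s*-105)
    env.servo_line([t[0],t[1],210],rate=220); env.dwell(.3)
    p,W=shot("wrist"); cv2.imwrite(f"pics/w4{k}.png",p["color"])
    print(env.current_tool_pos(), "expect px",proj([609.4,49.5,58],p,W))
    d=env.spot_point(p,"ball_center")
    for e in d[:2]: print("spot",e["position"],e["score"],onz(e["position"],p,W,58))
    for e in env.masks_of(p,"ball_center")[:2]:
        ys,xs=np.nonzero(e["region"]); print("mask",e["score"],xs.min(),xs.max(),ys.min(),ys.max(),len(xs))
    g=cv2.medianBlur(cv2.cvtColor(p["color"],cv2.COLOR_BGR2GRAY),3)
    np.save(f"pose{k}.npy",W)
print(env.current_time_s())
E
python3 g.py
```

```text
[584.49217498 -60.58710214 209.99635696] expect px [[436.74179791 178.16885927]]
spot [432.1, 181.4] 0.7 [609.66606611  44.71066465  58.        ]
mask 0.77 366 511 80 255 19223
mask 0.45 561 639 154 257 5915
[700.73227076 114.26016775 210.19294304] expect px [[202.07247582 178.36779945]]
spot [198.7, 181.4] 0.74 [609.80612367  45.2319956   58.        ]
mask 0.65 123 271 81 255 19441
14.7667
```

```bash
python3 - <<'E'
import cv2,numpy as np
a=[cv2.imread(f'pics/w4{k}.png') for k in (0,1)]
cv2.imwrite('pics/w4.png',cv2.resize(np.vstack(a),None,fx=.6,fy=.6,interpolation=cv2.INTER_AREA))
E
```

```text
(no output)
```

View pics/w4.png

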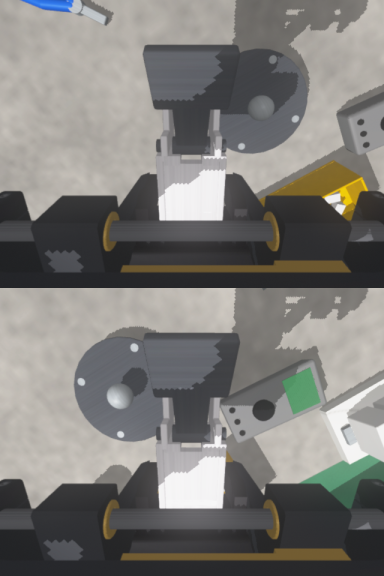

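```bash
python3 - <<'E'
import cv2,numpy as np
o=[]
for k,c in enumerate((433,200)):
    a=cv2.imread(f'pics/w4{k}.png')[140:220,c-40:c+40]
    o.append(cv2.resize(a,None,fx=5,fy=5,interpolation=cv2.INTER_NEAREST)); print(c-40,140)
cv2.imwrite('pics/w4z.png',np.hstack(o))
E
```

```text
393 140
160 140
```

View pics/w4z.png

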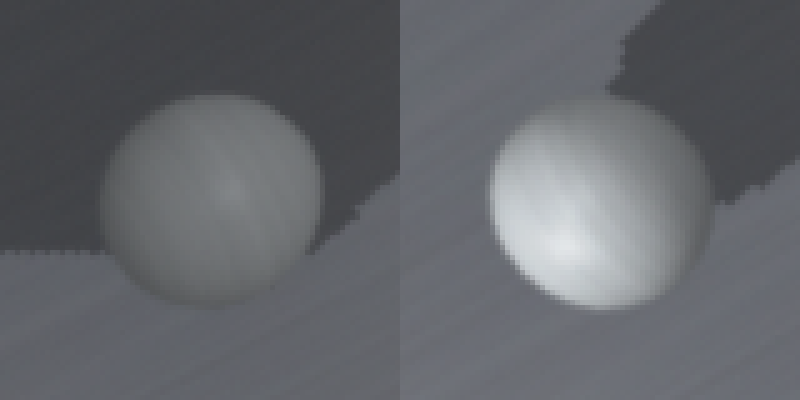

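```bash
cat > i.py <<'E'
from h import *
b=np.array([610.2,47.3]); yaw=np.radians(-33.6)
ex=np.array([np.cos(yaw),np.sin(yaw)]); ez=np.array([-np.sin(yaw),np.cos(yaw)])
for k,s in enumerate((1,-1)):
    t=b-ex*(-30)-ez*(s*-92)
    if k: env.servo_line([t[0],t[1],150],rate=250)
    env.servo_line([t[0],t[1],92],rate=200); env.dwell(.3)
    p,W=shot("wrist"); cv2.imwrite(f"pics/w5{k}.png",p["color"])
    np.savez(f"v{k}.npz",W=W,pos=env.current_tool_pos(),ori=env.current_orientation())
    u=proj([b[0],b[1],58],p,W)[0]; print(env.current_tool_pos(),u,env.current_orientation())
    if k==0: env.servo_line([t[0],t[1],150],rate=200)
env.servo_line([t[0],t[1],150],rate=200)
print(env.current_time_s())
E
python3 i.py
python3 - <<'E'
import cv2,numpy as np
a=[cv2.imread(f'pics/w5{k}.png') for k in (0,1)]
cv2.imwrite('pics/w5.png',cv2.resize(np.vstack(a),None,fx=.6,fy=.6,interpolation=cv2.INTER_AREA))
E
```

```text
[686.60657202 107.47691747  92.84817122] [157.31003476 224.67177716] [-8.99407166e+01 -5.59005851e-02 -3.35921873e+01]
[584.88037664 -45.95577492  92.91159243] [477.99275486 224.271488  ] [-8.99498900e+01 -8.17173656e-02 -3.35986254e+01]
18.4167
```

View pics/w5.png

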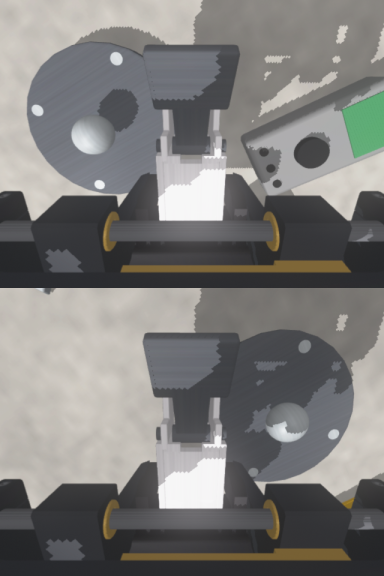

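```bash
python3 - <<'E'
import cv2,numpy as np
o=[]
for k,c in enumerate((155,478)):
    a=cv2.imread(f'pics/w5{k}.png')[180:270,c-45:c+45]
    o.append(cv2.resize(a,None,fx=4,fy=4,interpolation=cv2.INTER_NEAREST))
cv2.imwrite('pics/w5z.png',np.hstack(o))
E
```

```text
(no output)
```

View pics/w5z.png

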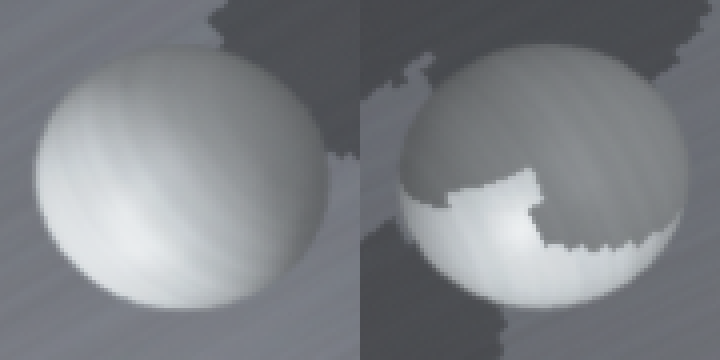

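```bash
cat > j.py <<'E'
from h import *
p=env.read_camera("wrist")
dirs=np.random.default_rng(0).normal(size=(20000,3)); dirs/=np.linalg.norm(dirs,axis=1)[:,None]
V=[np.load(f"v{k}.npz")["W"] for k in (0,1)]; H=[np.load(f"pose{k}.npy") for k in (0,1)]
B=[(119,192,190.75,257.5),(443,515,190.75,257)]
BH=[(393+101/5,393+321/5,140+94/5,140+307/5),(160+18,160+313/5,140+93/5,140+62)]
def bb(X,W):
    u=proj(X+19*dirs,p,W); return np.array([u[:,0].min(),u[:,0].max(),u[:,1].min(),u[:,1].max()])
yaw=np.radians(-33.6);ex=np.array([np.cos(yaw),np.sin(yaw)]); ez=np.array([-np.sin(yaw),np.cos(yaw)])
def run(Ws,Bs,fz=True):
    f=lambda v: np.concatenate([bb(np.array([v[0],v[1],58 if fz else v[2]]),W)-b for W,b in zip(Ws,Bs)])
    r=least_squares(f,[610,48] if fz else [610,48,58],diff_step=1e-4); d=r.x[:2]-[609.4,49.5]
    print(r.x.round(2),"rel tool x,z:",round(d@ex,2),round(d@ez,2),r.fun.round(1).tolist())
run(V,B);run(V,B,False);run(H,BH);run(H,BH,False)
for k in (0,1): run(V[k:k+1],B[k:k+1])
E
python3 j.py
```

```text
[609.96  47.19] rel tool x,z: 1.74 -1.62 [-0.7, 0.2, 0.2, 0.1, -0.7, 1.1, -0.2, 0.2]
[610.02  47.15  57.59] rel tool x,z: 1.82 -1.62 [-0.2, 0.5, 0.2, -0.1, -0.9, 0.6, -0.2, 0.0]
[610.2   47.18] rel tool x,z: 1.95 -1.49 [-0.4, 0.6, -0.3, 0.3, -0.3, 0.1, 0.2, -0.1]
[610.25  47.15  57.53] rel tool x,z: 2.0 -1.49 [-0.5, 0.4, -0.2, 0.3, -0.1, 0.2, 0.2, -0.2]
[609.97  47.35] rel tool x,z: 1.67 -1.47 [-0.4, 0.5, 0.1, -0.1]
[609.91  47.07] rel tool x,z: 1.77 -1.75 [-0.9, 0.8, -0.1, 0.2]
```

The ball edges are clear in both close views: columns 119–192 and 443–515, rows 191–257. All four views agree on the ball at (610.0, 47.2). Now I'll lower the lamp onto it.

```bash
cat > k.py <<'E'
from h import *
t=np.array([609.1,47.7]); o=[-90,0,-33.6]
env.servo_line([t[0],t[1],150],ori=o,rate=200); env.dwell(.2)
e=t-np.array(env.current_tool_pos()[:2]); print("err",e, env.current_orientation())
c=t+e
f0=np.array(env.current_ft_force()); print("f0",f0.round(2))
for z in (126,118,112,106,98,90,82,77,74,72.5,71.5):
    env.servo_line([c[0],c[1],z],rate=60)
    f=np.array(env.current_ft_force())-f0; print(z,np.round(env.current_tool_pos(),2),f.round(2))
    if np.abs(f[:2]).max()>10 or f[2]>12: print("stop");break
p,W=shot("wrist"); cv2.imwrite("pics/w6.png",p["color"])
p,W=shot("scene"); cv2.imwrite("pics/s6.png",p["color"])
print(env.current_time_s())
E
python3 k.py
```

```text
err [0.41477905 2.00596657] [-9.00846460e+01 -2.25304454e-03 -3.37511762e+01]
f0 [ 0.36  0.44 -4.43]
126 [609.37  49.71 125.59] [-0.55 -0.95  0.74]
118 [609.15  49.69 117.59] [ 0.25 -1.   -0.06]
112 [609.12  49.7  111.56] [-0.56 -0.69  1.19]
106 [609.65  49.5  105.7 ] [-0.2  -1.06 -0.65]
98 [609.95  48.96  97.62] [ 2.22 -2.36 -1.49]
90 [609.93  49.17  89.57] [ 1.7  -2.67 -1.56]
82 [609.93  49.18  81.49] [ 3.56 -5.14 -3.67]
77 [609.94  49.14  76.57] [ 2.53 -4.62 -3.67]
74 [609.95  49.2   73.67] [ 3.13 -3.58 -1.68]
72.5 [609.96  49.22  72.32] [ 3.04 -5.2  -0.86]
71.5 [610.06  49.18  72.06] [ 0.53 -5.26  5.95]
22.5833
```

View pics/s6.png

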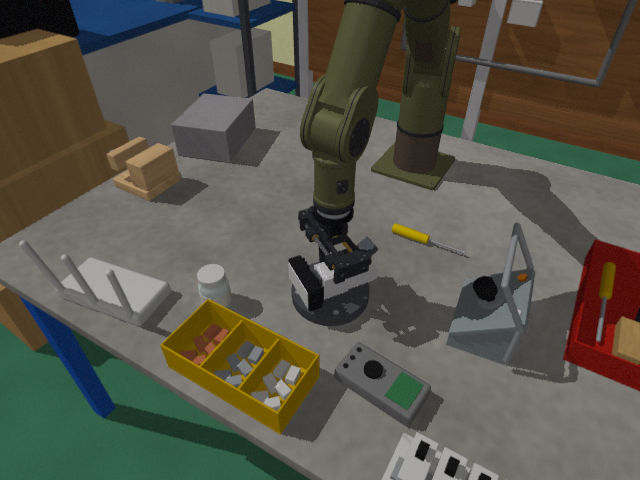

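View pics/w6.png

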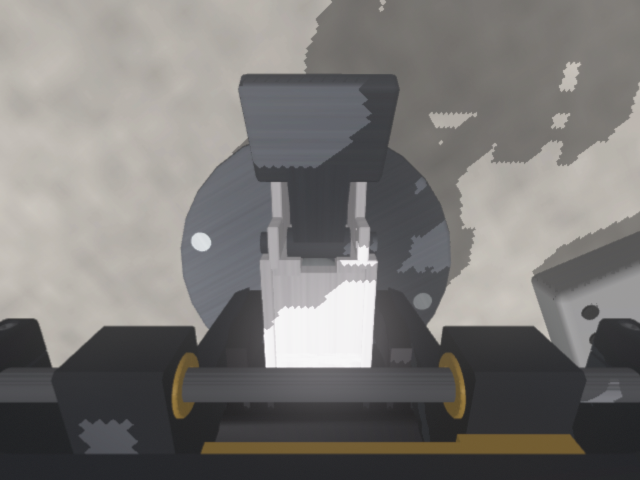

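The scene view shows the lamp on the foot at about (328,285), level and head to the left. The wrist view shows the foot's deck right around the socket. I'll release it and press the latch.

```bash
cat > l.py <<'E'
from h import *
env.open(); env.dwell(.1)
x=env.current_tool_pos()
env.servo_line([x[0],x[1],190],ori=[-90,0,-33.6],rate=150)
env.close()
env.servo_line([538.4,94.8,175],rate=200); env.dwell(.2)
p,W=shot("wrist"); cv2.imwrite("pics/w7.png",p["color"])
f0=np.array(env.current_ft_force()); print("f0",f0.round(2),env.current_tool_pos())
for z in (160,140,125,118,113,110,108.5,107,106,105,104,103,102):
    env.servo_line([538.4,94.8,z],rate=60)
    f=np.array(env.current_ft_force())-f0; print(z,np.round(env.current_tool_pos(),2),f.round(2))
    if f[2]>16: print("stop");break
env.dwell(.2); print(np.array(env.current_ft_force())-f0,env.current_tool_pos())
p,W=shot("scene"); cv2.imwrite("pics/s7.png",p["color"])
env.servo_line([538.4,94.8,200],rate=150)
p,W=shot("wrist"); cv2.imwrite("pics/w7b.png",p["color"])
print(env.current_time_s())
E
python3 l.py
```

```text
f0 [-0.35 -0.06 -0.81] [539.59253708  93.85845748 175.16870294]
160 [538.    94.68 159.36] [0.18 0.68 1.36]
140 [538.17  94.73 139.59] [ 1.08 -0.13  0.98]
125 [538.06  94.74 124.54] [ 0.66 -0.45  0.68]
118 [538.46  94.8  117.77] [ 0.97 -0.75  1.23]
113 [538.44  94.8  112.79] [ 0.87 -0.05  1.1 ]
110 [538.36  94.86 109.88] [-0.19  0.66  2.04]
108.5 [538.3   94.84 108.45] [-0.27  1.35  1.25]
107 [538.34  94.83 106.93] [-0.63  0.06  2.2 ]
106 [538.36  94.79 105.95] [-0.38 -0.02  1.19]
105 [538.34  94.78 104.93] [0.18 0.52 2.15]
104 [538.37  94.77 103.92] [0.78 0.36 2.18]
103 [538.35  94.81 102.93] [0.57 0.27 2.18]
102 [538.36  94.79 101.93] [-0.35  1.28  1.83]
[0.70104664 0.76715075 2.28184399] [538.39707885  94.79477259 101.97685344]
31.3417
```

View pics/s7.png

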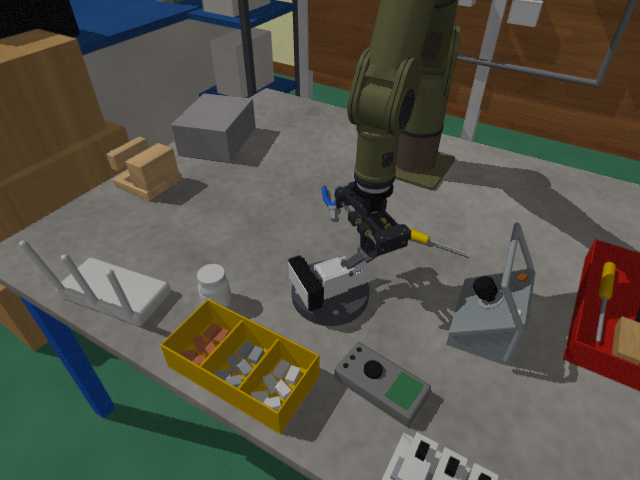

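View pics/w7b.png

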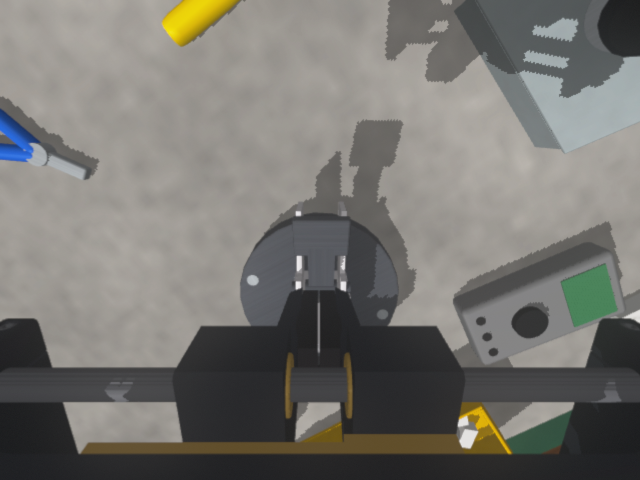

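The lever is part-way down at (360,258) in the scene view. The force stayed near 2 N, so it hasn't reached its stop and I'll press further.

```bash
cat > m.py <<'E'
from h import *
env.servo_line([538.4,94.8,115],rate=200);env.dwell(.2)
f0=np.array(env.current_ft_force()); print("f0",f0.round(2),env.current_tool_pos())
for z in (107,103,100,98,96,94,92,90,88,86):
    env.servo_line([538.4,94.8,z],rate=50)
    f=np.array(env.current_ft_force())-f0; print(z,np.round(env.current_tool_pos(),2),f.round(2))
    if f[2]>14: print("stop");break
p,W=shot("scene"); cv2.imwrite("pics/s8.png",p["color"][200:360,230:430])
p,W=shot("side"); cv2.imwrite("pics/d8.png",p["color"][180:340,230:430])
print(env.current_time_s())
E
python3 m.py; python3 - <<'E'
import cv2,numpy as np
cv2.imwrite('pics/c8.png',np.vstack([cv2.resize(cv2.imread(f'pics/{n}8.png'),None,fx=1.8,fy=1.8,interpolation=cv2.INTER_CUBIC) for n in 'sd']))
E
```

```text
f0 [-0.79 -0.25  0.45] [539.25134876  94.87501541 116.20007209]
107 [538.13  94.83 106.79] [ 0.77 -0.1   0.24]
103 [538.22  94.74 102.73] [ 1.35  0.93 -1.55]
100 [538.51  94.91  99.94] [0.92 0.17 0.17]
98 [538.48  94.91  97.96] [2.41 0.48 0.08]
96 [538.42  94.85  95.9 ] [ 1.09 -0.24  0.53]
94 [538.36  94.8   93.86] [1.85 0.99 0.32]
92 [538.31  94.77  91.86] [0.88 0.77 0.3 ]
90 [538.31  94.75  89.83] [1.78 0.49 0.07]
88 [538.29  94.74  87.84] [0.82 0.59 0.17]
86 [538.33  94.75  85.83] [ 1.3   0.88 -0.41]
34.775
```

View pics/c8.png

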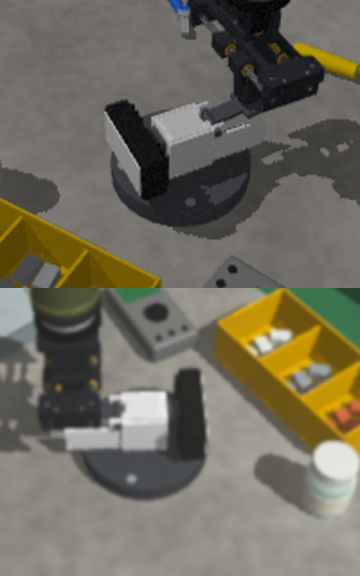

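```bash
python3 - <<'E'
from h import *
p,W=shot("wrist"); cv2.imwrite("pics/w9.png",p["color"])
print(env.current_gripper_width(),env.current_ft_force(),env.current_orientation())
v=[610,47.2,np.radians(-33.6)]
print(proj(T2(v,[(-77,9,61),(-95,9,61),(-110,22,52),(-74,22,52),(-110,-22,52),(-101,22,40),(0,0,57)])+[0,0,30],p,W).round().tolist())
E
```

```text
0.005961493979687455 [-0.09024248  0.19252998 -0.16239169] [-9.00092446e+01 -2.29272267e-03 -3.36067881e+01]
[[337.0, 323.0], [338.0, 290.0], [364.0, 255.0], [361.0, 318.0], [274.0, 255.0], [360.0, 262.0], [319.0, 434.0]]
```

View pics/w9.png

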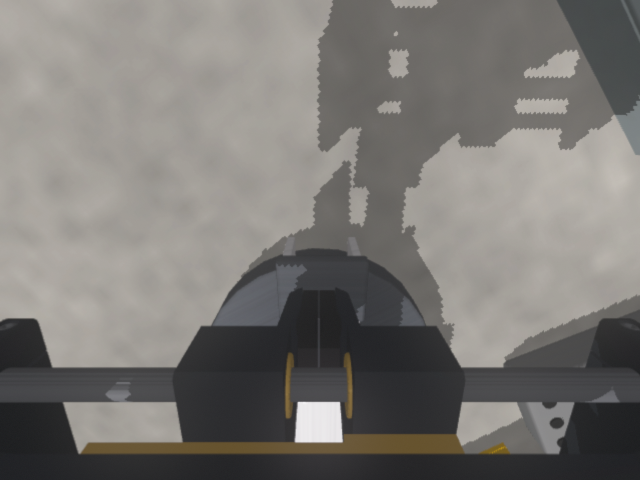

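View pics/w7.png

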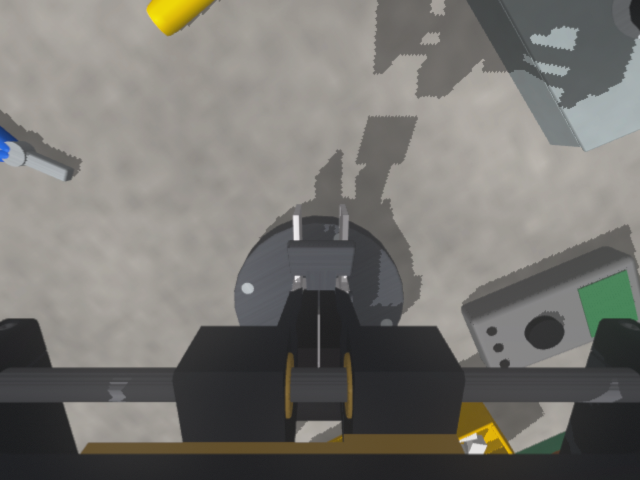

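```bash
python3 - <<'E'
from h import *
p=env.read_camera("wrist")
v=[610,47.2,np.radians(-33.6)]
for tz,pos in (("w7",(539,94.3,175.3)),("w7b",(538.8,94.8,199)),("w9",(538.3,94.8,85.8))):
    W=w2c(p,pos,[-90,0,-33.6])
    for z in (0,40,52): print(tz,z,proj(T2(v,[(-101,22,z),(-101,-22,z)])+[0,0,30],p,W).round().tolist())
    for q in (0,.1,.2,.3,.5,.7):
        a=np.radians(40)-q; d=np.array([-np.cos(a),np.sin(a)]); n=np.array([np.sin(a),np.cos(a)]); c=np.array([-33,48])+59*d+4*n
        P=[c+18*d,c-18*d]
        print(tz,"q",q,proj(T2(v,[(P[0][0],22,P[0][1]),(P[0][0],-22,P[0][1]),(P[1][0],22,P[1][1])])+[0,0,30],p,W).round().tolist())
E
python3 - <<'E'
import cv2,numpy as np
o=[]
for n in ("w7","w7b","w9"):
    a=cv2.imread(f'pics/{n}.png')[190:340,230:410]; o.append(cv2.resize(a,None,fx=2.2*1.5,fy=3.3,interpolation=0)[:, :])
b=np.vstack([np.hstack(o[:2])]); cv2.imwrite('pics/z9.png',cv2.resize(b,None,fx=.67,fy=1)); cv2.imwrite('pics/z9b.png',o[2])
E
```

```text
w7 0 [[343.0, 207.0], [294.0, 207.0]]
w7 40 [[347.0, 218.0], [291.0, 218.0]]
w7 52 [[348.0, 222.0], [289.0, 222.0]]
w7 q 0 [[354.0, 261.0], [284.0, 261.0], [349.0, 284.0]]
w7 q 0.1 [[353.0, 250.0], [284.0, 250.0], [349.0, 279.0]]
w7 q 0.2 [[352.0, 241.0], [285.0, 241.0], [349.0, 274.0]]
w7 q 0.3 [[352.0, 232.0], [286.0, 232.0], [348.0, 269.0]]
w7 q 0.5 [[350.0, 219.0], [287.0, 219.0], [348.0, 262.0]]
w7 q 0.7 [[348.0, 211.0], [289.0, 211.0], [347.0, 256.0]]
w7b 0 [[341.0, 202.0], [296.0, 202.0]]
w7b 40 [[344.0, 212.0], [293.0, 212.0]]
w7b 52 [[345.0, 215.0], [291.0, 215.0]]
w7b q 0 [[350.0, 249.0], [287.0, 249.0], [346.0, 272.0]]
w7b q 0.1 [[349.0, 239.0], [287.0, 239.0], [346.0, 267.0]]
w7b q 0.2 [[349.0, 231.0], [288.0, 231.0], [346.0, 262.0]]
w7b q 0.3 [[348.0, 223.0], [288.0, 223.0], [346.0, 258.0]]
w7b q 0.5 [[347.0, 211.0], [290.0, 211.0], [345.0, 251.0]]
w7b q 0.7 [[345.0, 204.0], [291.0, 204.0], [344.0, 246.0]]
w9 0 [[353.0, 239.0], [285.0, 239.0]]
w9 40 [[360.0, 263.0], [278.0, 263.0]]
w9 52 [[363.0, 272.0], [275.0, 272.0]]
w9 q 0 [[378.0, 353.0], [260.0, 353.0], [366.0, 371.0]]
w9 q 0.1 [[376.0, 332.0], [262.0, 332.0], [365.0, 362.0]]
w9 q 0.2 [[374.0, 314.0], [264.0, 314.0], [365.0, 353.0]]
w9 q 0.3 [[372.0, 297.0], [266.0, 297.0], [364.0, 345.0]]
w9 q 0.5 [[367.0, 272.0], [270.0, 272.0], [362.0, 330.0]]
w9 q 0.7 [[363.0, 255.0], [274.0, 255.0], [361.0, 319.0]]
```

View pics/z9.png

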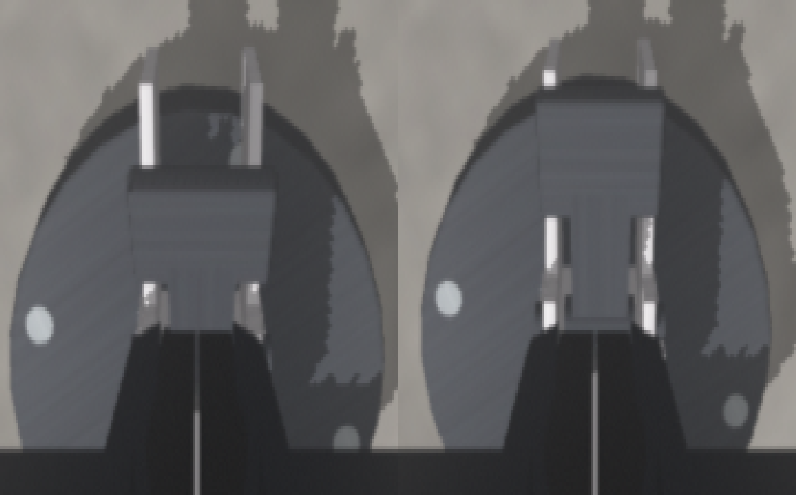

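View pics/z9b.png

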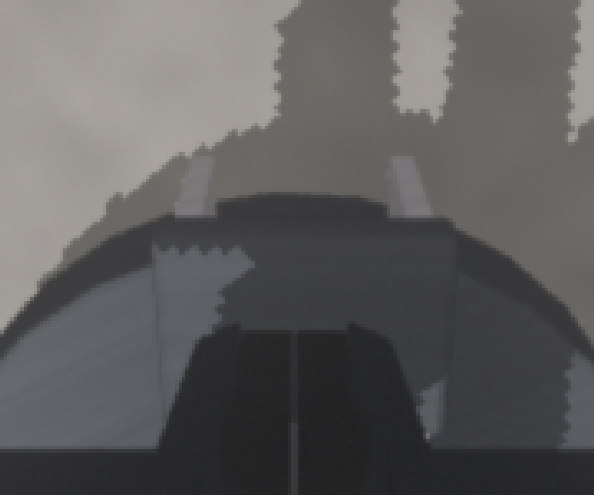

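The lever follows the fingers (q≈0.35 at TCP z 102, about 0.65 now), and the rails match the seated model. There are a few millimetres to go to the stop.

```bash
cat > n.py <<'E'
from h import *
f0=np.array(env.current_ft_force()); print("f0",f0.round(2))
for z in (84.5,83.5,82.5,81.5,80.5,79.5,78.5,77.5,76.5):
    env.servo_line([538.4,94.8,z],rate=40); env.dwell(.05)
    f=np.array(env.current_ft_force())-f0; print(z,np.round(env.current_tool_pos(),2),f.round(2))
    if f[2]>13: print("stop");break
p,W=shot("wrist"); cv2.imwrite("pics/w10.png",p["color"])
print(env.current_time_s())
E
python3 n.py
```

```text
f0 [-0.76 -0.03 -0.08]
84.5 [538.33  94.79  84.44] [0.17 0.15 0.46]
83.5 [538.34  94.81  83.47] [1.59 0.56 1.23]
82.5 [538.39  94.79  82.45] [0.53 0.44 0.94]
81.5 [538.45  94.76  81.44] [0.22 0.04 0.84]
80.5 [538.44  94.78  80.44] [0.71 0.16 0.51]
79.5 [538.42  94.77  79.45] [-0.14  1.86  0.48]
78.5 [538.41  94.77  78.43] [0.53 0.63 0.39]
77.5 [538.44  94.77  77.43] [ 0.77 -0.18 -0.19]
76.5 [538.44  94.75  76.94] [-0.78  0.27  4.74]
37.625
```

View pics/w10.png

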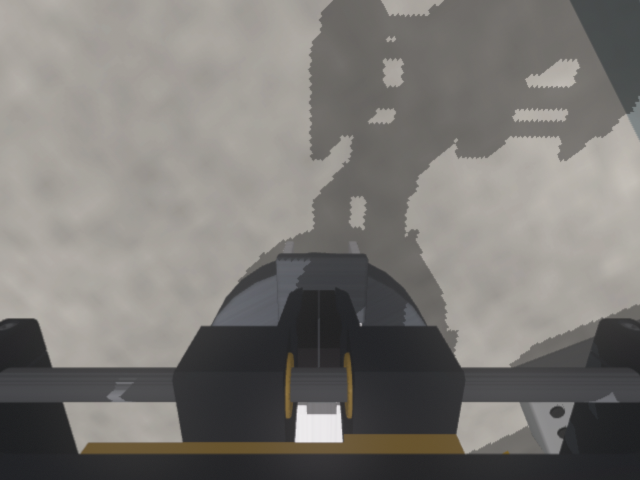

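```bash
cat > n2.py <<'E'
from h import *
for z in (75.5,74.8):
    env.servo_line([538.4,94.8,z],rate=40); env.dwell(.1)
    f=np.array(env.current_ft_force()); print(z,np.round(env.current_tool_pos(),2),f.round(2))
    if f[2]>14: print("stop");break
env.servo_line([538.4,94.8,200],rate=250); env.dwell(.15)
p,W=shot("wrist"); cv2.imwrite("pics/w11.png",p["color"])
v=[610,47.2,np.radians(-33.6)]
print(proj(T2(v,[(-101,22,0),(-101,22,40),(-110,22,52),(-110,-22,52),(-110,22,44),(-74,22,52)])+[0,0,30],p,W).round().tolist())
cv2.imwrite("pics/w11z.png",cv2.resize(p["color"][190:340,230:410],None,fx=4,fy=4,interpolation=0))
p,W=shot("scene"); cv2.imwrite("pics/s11z.png",cv2.resize(p["color"][220:340,260:400],None,fx=5,fy=5,interpolation=2))
p,W=shot("scene"); cv2.imwrite("pics/s11.png",p["color"])
print(env.current_time_s(),env.current_tool_pos())
E
python3 n2.py
```

```text
75.5 [538.45  94.78  76.76] [-2.79 -0.13 13.53]
74.8 [538.47  94.83  76.63] [-4.28 -0.26 19.19]
stop
[[343.0, 204.0], [346.0, 214.0], [347.0, 206.0], [293.0, 206.0], [346.0, 204.0], [346.0, 248.0]]
39.275 [537.75816907  94.65088876 198.77705482]
```

View pics/w11z.png

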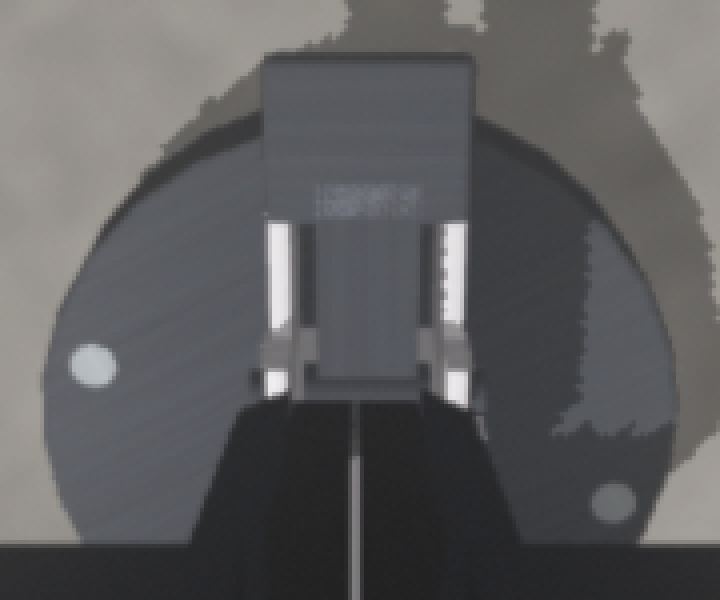

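View pics/s11z.png

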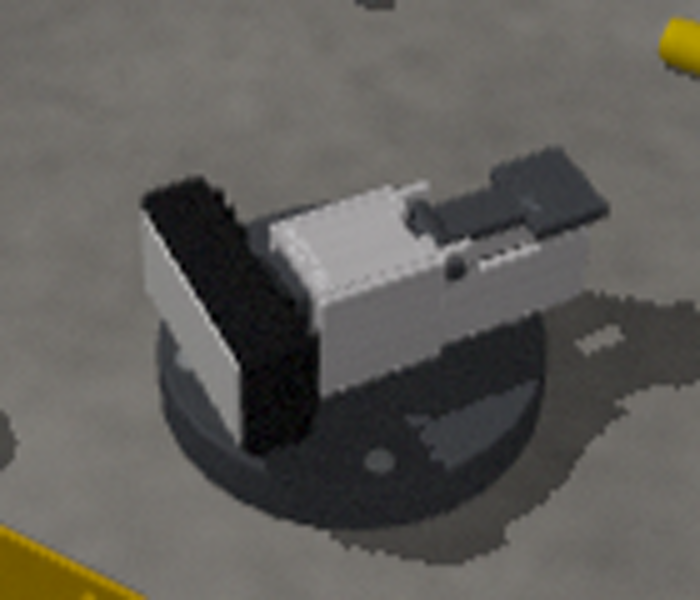

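The latch is down: pad far edge at row 205 and near edge at 246, against 206 and 248 in the fully-down model, and the lamp sits flat. Now the knob.

```bash
cat > kn.py <<'E'
from h import *
def ori(phi,flip,tilt=35):
    p=np.radians(phi);t=np.radians(tilt)
    h=np.array([np.cos(p),np.sin(p),0]);Z=np.array([0,0,1.]);n=np.sin(t)*h+np.cos(t)*Z;l=np.cross(Z,h)
    y=-n;z=-l if flip else l;x=np.cross(y,z)
    return n,l,R.from_matrix(np.c_[x,y,z]).as_euler('xyz',degrees=True)
E
python3 - <<'E'
from kn import *
C={n:shot(n) for n in ["scene"]}
p,W=C["scene"]
for t in ("knob_grip","guard_bar"):
    for d in env.masks_of(p,t)[:1]:
        ys,xs=np.nonzero(d["region"]); print(t,d["score"],xs.min(),xs.max(),ys.min(),ys.max(),d["position"])
cv2.imwrite("pics/s12z.png",cv2.resize(p["color"][210:370,430:560],None,fx=4,fy=3.7,interpolation=2))
k=np.array([519,350,110.])
for phi in (-80,-100,-120):
  for flip in (0,1):
    n,l,o=ori(phi,flip)
    for s in (140,0):
        q=env.ik(k+n*(s+6),o); print(phi,flip,s,o.round(1),None if q is None else np.round(q,0))
E
```

```text
knob_grip 0.76 473 497 276 300 [486.5, 288.7]
guard_bar 0.65 447 534 222 363 [495.2, 309.4]
-80 0 140 [-90.  35. -80.] [-14.  40.   3. 103. -52.  49.  37.]
-80 0 0 [-90.  35. -80.] [-13.  51. -13. 105. -57.  29.  41.]
-80 1 140 [-90. -35. 100.] [ 20.  53. -63. 101.  20.  38. 150.]
-80 1 0 [-90. -35. 100.] [  8.  61. -54. 104.  29.  22. 142.]
-100 0 140 [ -90.   35. -100.] [  0.  36. -24. 118. -56.  20.  25.]
-100 0 0 [ -90.   35. -100.] [  14.   68.  -72.  115.   93.   32. -116.]
-100 1 140 [-90. -35.  80.] [ 17.  44. -55. 117.  24.  14. 126.]
-100 1 0 [-90. -35.  80.] [ 14.  68. -72. 115.  93.  32.  64.]
-120 0 140 [ -90.   35. -120.] [  0.  34. -36. 130. 180.   9. 125.]
-120 0 0 [ -90.   35. -120.] [ -8.  51. -35. 124. 160.  21. 146.]
-120 1 140 [-90. -35.  60.] [ 18.  47. -71. 129. 103.  28.  23.]
-120 1 0 [-90. -35.  60.] [  9.  67. -72. 124. 117.  44.  19.]
```

View pics/s12z.png

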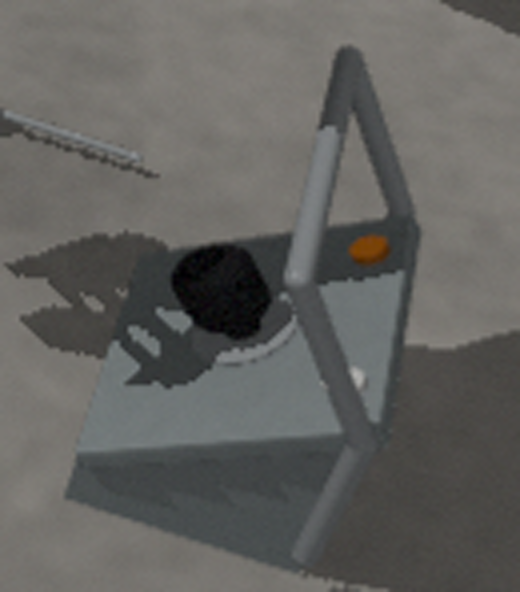

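```bash
python3 - <<'E'
from kn import *
p,W=shot("scene")
A=onz([516.3,226],p,W,210);B=onz([504.3,284],p,W,210); print(A,B,np.linalg.norm(A-B)); d=(A-B)/np.linalg.norm(A-B)
print("dir",np.degrees(np.arctan2(d[1],d[0])), (A+B)/2)
for px in ([485.5,288],):print("knob",onz(px,p,W,110))
p,W=shot("side");cv2.imwrite("pics/d12z.png",cv2.resize(p["color"][110:240,150:270],None,fx=5,fy=4.5,interpolation=2))
p,W=shot("wrist"); d=env.spot_point(p,"knob_grip"); print(d[:1])
print(env.current_time_s())
E
```

```text
[437.08843155 353.68358682 210.        ] [602.74239714 371.11249491 210.        ] 166.56831376410693
dir -173.9938509704873 [519.91541435 362.39804086 210.        ]
knob [522.31156496 342.8058965  110.        ]
[]
39.625
```

View pics/d12z.png

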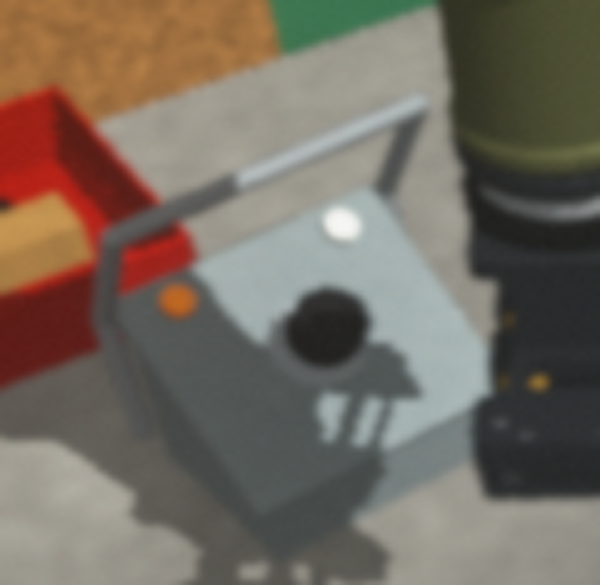

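```bash
python3 - <<'E'
from kn import *
p,W=shot("side")
A=onz([174,162.5],p,W,210);B=onz([234,132.8],p,W,210); d=(B-A)/np.linalg.norm(A-B)
print(A,B,np.linalg.norm(A-B),np.degrees(np.arctan2(d[1],d[0])),(A+B)/2)
q,V=shot("scene")
o1,d1=ray([217,182.5],p,W);o2,d2=ray([486,287.5],q,V)
s=np.linalg.lstsq(np.c_[d1,-d2],o2-o1,rcond=None)[0]; a,b=o1+s[0]*d1,o2+s[1]*d2; print(a,b)
n,l,_=ori(-84,0)
for k in ([522.3,342,110],[520,345,110]): 
    k=np.array(k); print(proj([k,k+16*n],p,W).round(1).tolist(),proj([k,k+16*n,k-16*n],q,V).round(1).tolist())
for flip in (0,1):
  for phi in (-84,):
    n,l,o=ori(phi,flip)
    for s in (160,120,30,0):
        qq=env.ik(np.array([522,342,110])+n*(s+6),o); print(flip,s,o.round(1),None if qq is None else np.round(qq,0))
E
```

```text
[440.11403077 353.5289586  210.        ] [608.91689896 371.74709547 210.        ] 169.78312289919717 6.159834067454593 [524.51546486 362.63802704 210.        ]
[527.85713753 339.43140449 110.90808905] [524.75334271 343.44188688 114.02974193]
[[214.6, 183.1], [215.8, 181.1]] [[485.1, 287.8], [481.9, 281.7], [488.2, 293.9]]
[[213.3, 182.8], [214.4, 180.8]] [[487.0, 287.7], [483.8, 281.5], [490.1, 293.7]]
0 160 [-90.  35. -84.] [-13.  38.   3. 105. -53.  48.  36.]
0 120 [-90.  35. -84.] [-12.  41.  -1. 107. -55.  43.  38.]
0 30 [-90.  35. -84.] [-10.  48. -14. 108. -57.  29.  39.]
0 0 [-90.  35. -84.] [ -7.  52. -23. 107. -50.  21.  32.]
1 160 [-90. -35.  96.] [ 23.  51. -63. 103.  18.  36. 149.]
1 120 [-90. -35.  96.] [ 20.  53. -61. 105.  22.  32. 145.]
1 30 [-90. -35.  96.] [ 11.  58. -55. 107.  29.  22. 139.]
1 0 [-90. -35.  96.] [  8.  59. -51. 107.  28.  18. 140.]
```

```bash
cat > o.py <<'E'
from kn import *
k=np.array([524,342,110.]); n,l,o=ori(-84,0)
env.servo_line([538,110,260],rate=300)
env.open()
env.move_to(k+n*136,o); env.dwell(.25)
p,W=shot("wrist"); cv2.imwrite("pics/w13.png",p["color"])
x=np.cross(-n,l)
print(env.current_time_s(),env.current_tool_pos(),k+n*136,env.current_orientation(),np.round(env.current_joint_positions(),1))
print("pred grip, head top, bar ends",proj([k,k+16*n,k+16*n+20*l,k+16*n-20*l,k+16*n+20*x,k+16*n-20*x],p,W).round(1).tolist())
print([ (d["position"],d["score"]) for d in env.spot_point(p,"knob_grip")[:2]])
for d in env.masks_of(p,"knob_grip")[:1]:
    ys,xs=np.nonzero(d["region"]); print(d["score"],xs.min(),xs.max(),ys.min(),ys.max())
E
python3 o.py
```

```text
42.4833 [532.20035771 264.65741993 221.87600976] [532.15388863 264.42093185 221.40467802] [-89.91468683  34.98039659 -83.89030171] [-13.4  40.    1.4 105.9 -55.4  45.1  38. ]
pred grip, head top, bar ends [[318.4, 226.5], [318.5, 231.8], [342.2, 231.8], [294.8, 231.7], [318.4, 253.9], [318.5, 208.6]]
[([314.2, 226.5], 0.9)]
0.7 296 341 202 252
```

View pics/w13.png

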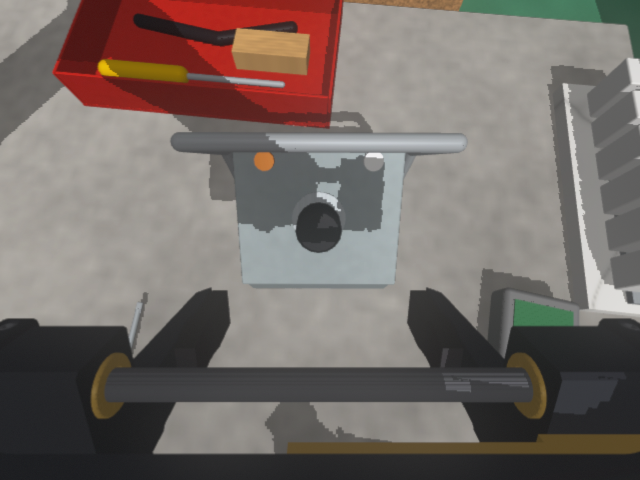

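The wrist view shows the knob head at columns 296–341, rows 202–252, within 2 px of prediction. The guard bar is level at row 142, so the yaw is right. I'll go in and grip.

```bash
cat > q.py <<'E'
from kn import *
n,l,o=ori(-84,0); x=np.cross(-n,l)
k=np.array([524,342,110.])-1.5*x
env.servo_line(k+n*60,ori=o,rate=180)
env.servo_line(k+n*4,rate=100); env.dwell(.15)
print("pos err",np.array(env.current_tool_pos())-(k+n*4),env.current_ft_force())
env.close(); env.dwell(.15)
print("width",env.current_gripper_width(),env.current_time_s())
p,W=shot("wrist"); cv2.imwrite("pics/w14.png",p["color"])
s0=np.array(env.current_tool_pos()); f0=np.array(env.current_ft_force()); print("f0",f0.round(1))
for d in (8,16,21,23,24,25,26,27):
    env.servo_line(k+n*(4+d),rate=60)
    f=np.array(env.current_ft_force())-f0; print(d,"moved",round((np.array(env.current_tool_pos())-s0)@n,2),"f.n",round(f@n,2),"lat",round(f@x,1),round(f@l,1))
    if f@n<-16: break
p,W=shot("wrist"); cv2.imwrite("pics/w15.png",p["color"])
print(env.current_gripper_width(),env.current_time_s())
E
python3 q.py
```

```text
pos err [ 0.65607311 -0.46722261  0.60552685] [ 0.23716324  0.08116701 -0.22339337]
width 0.4298649658006887 44.9917
f0 [-0.3  1.9 -0. ]
8 moved 8.78 f.n 4.32 lat 2.5 -0.1
16 moved 16.73 f.n 4.49 lat 1.6 -0.3
21 moved 21.49 f.n 4.24 lat 0.7 0.8
23 moved 23.09 f.n 1.75 lat 1.7 1.4
24 moved 23.9 f.n -0.84 lat 1.2 1.5
25 moved 24.21 f.n -8.03 lat 3.0 3.2
26 moved 24.33 f.n -15.61 lat 2.3 5.0
27 moved 24.55 f.n -22.09 lat 4.4 5.9
0.4259676153327707 47.1583
```

```bash
python3 - <<'E'
import cv2,numpy as np
a=[cv2.imread(f'pics/w{k}.png')[100:420,120:520] for k in (14,15)]
cv2.imwrite('pics/w15b.png',np.hstack(a))
E
```

```text
(no output)
```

View pics/w15b.png

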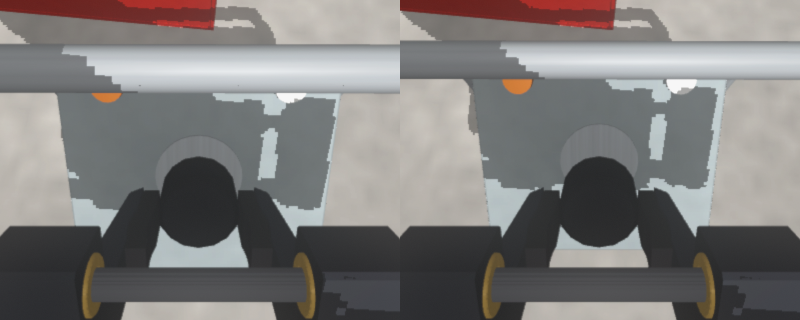

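The pull reached its stop at 24.2 mm, where the resistance rose to 22 N. The two pictures show the head staying in the fingers while the face receded. Now I'll push it home.

```bash
cat > r.py <<'E'
from kn import *
n,l,o=ori(-84,0); x=np.cross(-n,l)
k=np.array([524,342,110.])-1.5*x
for d in (16,8,3,1,0,-1,-2,-3,-4):
    env.servo_line(k+n*(4+d),rate=60)
    f=np.array(env.current_ft_force()); print(d,"at",round((np.array(env.current_tool_pos())-k-4*n)@n,2),"f.n",round(f@n,2),"lat",round(f@x,1),round(f@l,1))
    if f@n>18: break
env.dwell(.1)
p,W=shot("wrist"); cv2.imwrite("pics/w16.png",p["color"][100:420,120:520])
print(env.current_gripper_width(),env.current_time_s())
E
python3 r.py
```

```text
16 at 15.73 f.n -3.61 lat 0.0 2.0
8 at 7.68 f.n -3.84 lat 0.4 2.7
3 at 2.67 f.n -5.08 lat -0.1 3.2
1 at 0.96 f.n -1.22 lat 0.3 2.3
0 at 0.11 f.n 1.1 lat -0.4 1.3
-1 at -0.13 f.n 8.67 lat -0.9 0.6
-2 at -0.25 f.n 15.61 lat -0.8 -1.9
-3 at -0.47 f.n 22.33 lat -0.6 -2.3
0.4280663165230905 49.425
```

View pics/w16.png

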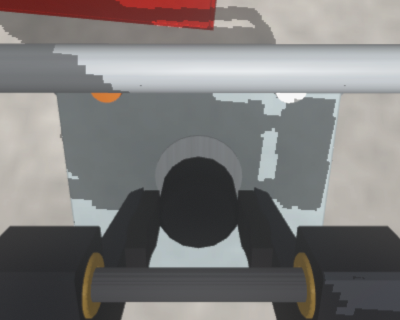

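```bash
cat > t.py <<'E'
from kn import *
n,l,o=ori(-84,0); x=np.cross(-n,l)
k=np.array([524,342,110.])-1.5*x
env.open(); env.dwell(.1)
env.servo_line(k+n*80,rate=150)
env.servo_line(k+n*129,rate=200); env.dwell(.2)
p,W=shot("wrist"); cv2.imwrite("pics/w17.png",p["color"])
k0=np.array([524,342,110.])
print("pred",proj([k0+16*n+20*x,k0+16*n-20*x,k0+16*n+20*l],p,W).round(1).tolist(),"if out 5",proj([k0+21*n+20*x,k0+21*n-20*x,k0+21*n+20*l],p,W).round(1).tolist())
for d in env.masks_of(p,"knob_grip")[:1]:
    ys,xs=np.nonzero(d["region"]); print(d["score"],xs.min(),xs.max(),ys.min(),ys.max())
env.servo_line(np.array(env.current_tool_pos())+[0,-20,80],rate=250)
p,W=shot("scene"); cv2.imwrite("pics/s17.png",p["color"])
p,W=shot("side"); cv2.imwrite("pics/d17.png",p["color"])
print(env.current_time_s(),env.current_gripper_width())
E
python3 t.py
```

```text
pred [[320.3, 259.3], [320.4, 212.9], [344.8, 236.6]] if out 5 [[320.4, 261.6], [320.4, 214.4], [345.2, 238.5]]
0.87 297 344 206 258
52.325 1.002051351431378
```

View pics/w17.png

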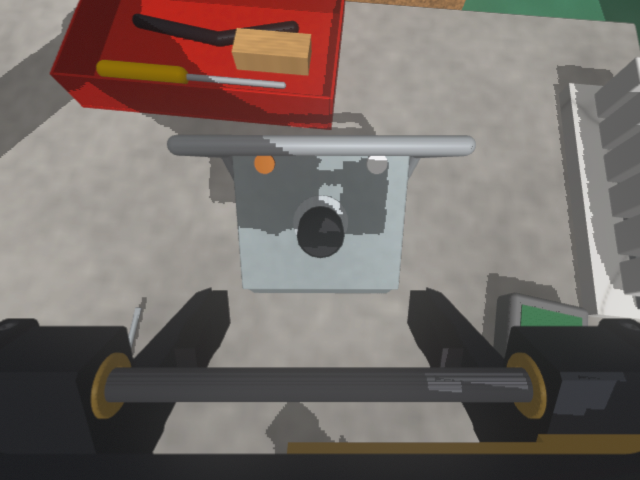

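View pics/s17.png

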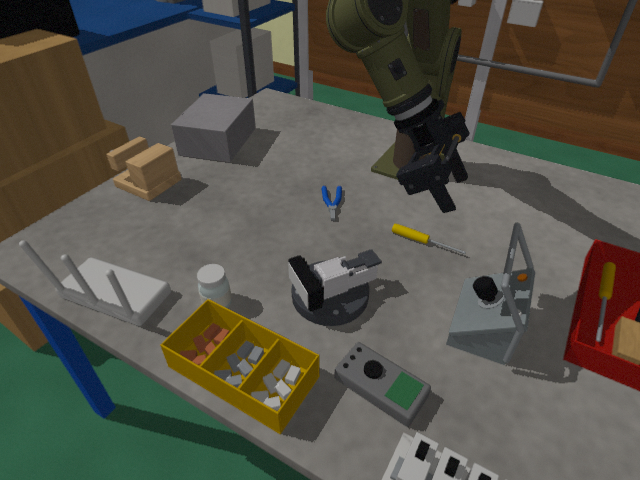

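View pics/d17.png

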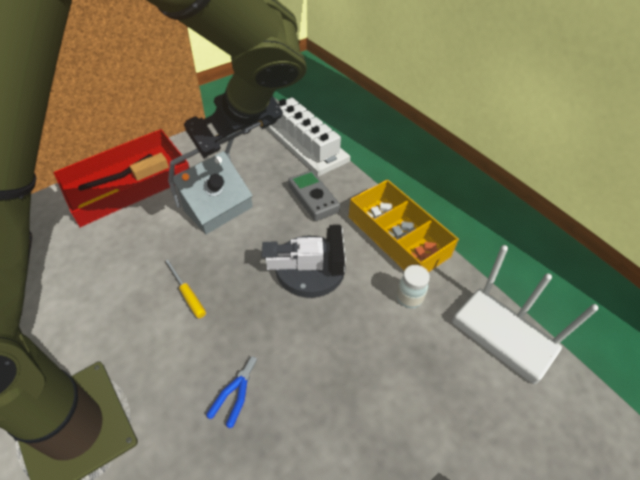

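The lamp sits flat on the foot at (330,285) with its latch level, and the jar and meter look unmoved. I'll compare the knob region with the first picture.

```bash
python3 - <<'E'
import cv2,numpy as np
a=cv2.imread('pics/scene0.png');b=cv2.imread('pics/s17.png')
def best(r,s=4):
    y0,y1,x0,x1=r; t=a[y0:y1,x0:x1]; m=cv2.matchTemplate(b[y0-s:y1+s,x0-s:x1+s],t,cv2.TM_CCOEFF_NORMED); _,v,_,l=cv2.minMaxLoc(m); return (l[0]-s,l[1]-s,round(v,3))
for n,r in dict(knob=(272,304,470,500),jar=(262,312,195,235),meter=(340,425,332,432)).items(): print(n,best(r))
A=cv2.absdiff(a,b).max(2)[260:315,460:515]; print((A>40).sum())
cv2.imwrite('pics/cmp.png',np.hstack([cv2.resize(i[210:370,430:560],None,fx=2.9,fy=2.9,interpolation=2) for i in (a,b)]))
E
```

```text
knob (0, 0, 0.996)
jar (0, 0, 0.999)
meter (0, 0, 0.996)
263
```

View pics/cmp.png

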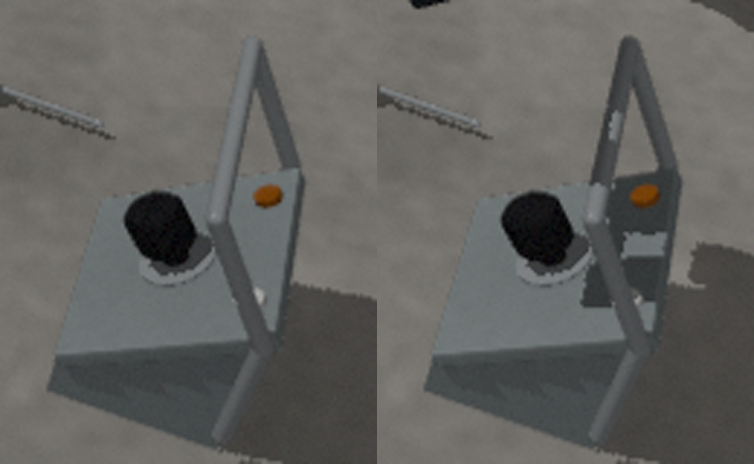

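```bash
python3 -c "
from plant import env
env.hand_in(); print(env.current_time_s())"
```

```text
the job is handed in; nothing more can be done
the job is handed in; nothing more can be done
```

The job is done and handed in at about 52 s, in the order asked.

- **Lamp:** I gripped it by its flat sides and lowered it over the ball until it stopped on the deck. The tool height matched the seated model to within about 0.5 mm, and the pictures show the lamp flat on the foot.
- **Latch:** The first two presses left the lever part-way down, with no stop felt. A third met the stop at 19 N. The pad edges then lay within 1–3 px of the fully-down model, and the lever is level in the pictures taken afterwards.
- **Knob:** I pulled it out to its stop, which I felt at about 24 mm (22 N), then pushed it home to its stop (22 N). In the final scene picture the knob shows no shift from the first one.
- **Jar and meter:** Both show no pixel shift from the start.

Some readings disagreed:

- **Closed fingertips:** While pressing the latch, the closed fingertips seemed to touch up to about 30 mm less far forward than `nose_length` says. I don't know why, so I relied on the force at the stop and on the pictures.
- **Knob travel:** The tool's positions at the two stops were about 25 mm apart, against the stated 24 mm. I put that down to compliance or a little slip in the grip.
- **Placing:** I over-corrected the sideways position by up to 2 mm just before lowering. The socket slid into place with no more than about 6 N.

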